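# Stack the stationery tray on the tray with sliding sockets

## Task

Pick up the stationery tray by its handle, with the tape and eraser in it, and stack it on the lower tray: feel for the sockets in the lower tray's rails so that all four corner lugs drop in, then press it down until it snaps past both roller catches and sits fully home. Set it down slowly and press gently: never let the trays bear on each other with more than 45 N. Spill nothing, leave the other things on the desk where they are, and let go of the tray at the end.

Things in the scene. Friction and masses are not known exactly. Their poses are not given: they have to be found in the camera images.
- tray_handle (a point): Upper tray to be stacked: plywood, 220 mm (its x) by 160 mm (y), 45 mm walls, about 0.5 kg full. Site: middle of its handle bar, 120 mm along x, 14 mm thick, 24 mm high, over the centre of mass, 30 mm above the walls' rims, 93 mm above the lug tips it stands on, 75 mm above the underside of its floor. z up. It fits either way round (half turn).
- tray_lug (a point): Tip of one of the upper tray's four round steel lugs, which stand under its floor at x = +-95, y = +-65 mm from the middle: 14 mm diameter, 18 mm long, the last 3 mm tapered to 10 mm. On the outside of each end wall (x = +-110, y = 0), 34 mm above the lug tips, is a round bar of 5 mm radius, 30 mm long, that goes under a roller catch.
- base_seat (a point): Lower tray, fixed: plywood, 226 by 246 mm, with two aluminium rails along its y at x = +-95 mm, each 34 by 214 mm, tops 70 mm above the desk. Site: over the tray's middle at rail-top height, axes of the tray. Upper tray's handle is 93 mm above it with the lugs standing on the rails, about 88 held up by the catches, 75 mm fully home.
- base: The lower tray (origin under its middle). Its two rails slide together, stiffly (60 N), along y and stand anywhere up to 16 mm either way, not reported here: find them by feel or eye, do not push them. Pressed down they give 1 mm per 10 N. Each has two square through sockets, 17.5 mm wide, 1 mm chamfer: all four at x = +-95, y = +-65 mm plus that one shift, matching the lugs.
- base_catch (a point): Where one of the two roller catches stands with the rails at mid travel (x = +-118 mm, y = 0, 23 mm above the rail tops; they move with the rails). Sprung rollers, 10 mm thick: with the lugs some 5 mm in the sockets the upper tray's end bars meet them, and a push of roughly 10 to 20 N, the tray's weight included, snaps it past. They then hold it down.
- tape_mid (a point): Middle of a roll of brass-coloured tape lying in the upper tray: 52 mm diameter, 16 mm high.
- eraser_mid (a point): Middle of a white eraser lying in the upper tray: 45 by 22 by 14 mm.
- ruler: Wooden ruler flat on the desk between the trays, 200 by 28 by 4 mm; origin under its middle, x along it.
- notebook: Closed notebook, 105 by 150 by 14 mm, at the far side of the desk; origin under its middle.
- stapler: Stapler, 140 by 36 by 46 mm, at the far side of the desk; origin under its middle.
- glue: White glue stick standing at the far side of the desk, 28 mm diameter, 90 mm high; origin under its middle.
- cup: White cup of pens, 80 mm wide, 100 mm high (pens to 170 mm), to the robot's right; origin under its middle.
- punch: Hole punch, 110 by 120 by 70 mm, to the robot's left; origin under its middle.

How it is judged (in metres and radians):
On the way, in this order (a step that is already met when the one before it is completed fails the run):
1. the upper tray is lifted off the desk (height (world z) of tray_handle above 0.115 m), for 0.2 s.
2. the tray is snapped fully home on the lower tray (z of tray_handle in the frame of base_seat below 0.078 m and horizontal distance between tray_handle and base_seat below 0.021 m and angle between the x axis of tray_handle and the x axis of base_seat, either way round below 0.05 rad and angle between tray_handle's own z axis and vertical below 0.04 rad), for 0.2 s.
At the end, for the whole second after the job is handed in: The upper tray is fully home on the lower tray with all four lugs in the sockets (handle middle less than 78 mm above the rail tops, over the lower tray to 21 mm, the two trays parallel to 0.05 rad and level to 0.04 rad), let go, with tape and eraser still lying in it (all of step 2 and x of tape_mid in the frame of tray_handle between -0.105 and 0.105 m and y of tape_mid in the frame of tray_handle between -0.075 and 0.075 m and z of tape_mid in the frame of tray_handle between -0.08 and -0.03 m and x of eraser_mid in the frame of tray_handle between -0.105 and 0.105 m and y of eraser_mid in the frame of tray_handle between -0.075 and 0.075 m and z of eraser_mid in the frame of tray_handle between -0.08 and -0.03 m and contact force between the fingers and anything else below 0.3 N); the robot touches nothing.
It fails at once if the two trays bear on each other with more than 45 N (contact force between tray and base above 45 N).
It fails at once if another thing on the desk (ruler, notebook, stapler, glue, cup, punch) is moved by more than 30 mm (distance of any of ruler, notebook, stapler, glue, cup, punch from where it was at the start of the episode above 0.03 m).
It also fails if it takes over 58 s, if anything falls off the work surface, if the arm or the gripper's body presses on something with over 40 N, if the wrist force passes 120 N, or if a joint passes its speed limit or range.

## Robot

A 6-joint arm with a two-finger parallel gripper is mounted at the origin on the work surface. World frame = base frame: x ahead of the robot, y to its left, z up, the work surface at z = 0. Lengths are in mm, angles in rad, forces in N, time in s.
With the tool pointing down it reaches from about 325 to 875 mm from the base axis. Payload 4.4 kg.
Tool frame: the origin (TCP) lies on the centre line of the jaws, within the pads' length; the fingertips stand ahead of it and the grasp point (between the pads) lies 6 mm ahead of it (ctrl.tcp_to_tips is the z of the fingertips in the tool frame, in mm); z points along the fingers, y is the line along which they close (so a half turn about z gives the same grasp; the last joint's range is limited). The gripper opens to 85 mm and grips with 20 to 120 N. Pads are 22 mm wide; open, the fingers measure 114 mm over their backs; the gripper's body (76 mm by 85 mm) begins 54 mm behind the grasp point. The pads swing forward as they close: fully open they stand 13 mm farther back than shut.
Start: joints at [-1.438, 0.207, 1.542, -0, 1.393, -0.15], TCP at [160.991, -552.005, 256.282] pointing down, gripper open.
Joint ranges: [-2.73, 2.73], [-0.86, 2.22], [0.23, 2.46], [-1.11, 4.25], [0.08, 2.63], [-2.82, 2.82]. Speed limits (rad/s): [2.79, 2.79, 3.14, 3.14, 3.14, 3.14].

## Interface

Orientations are given as a 3x3 rotation matrix whose columns are the frame's x, y, z axes.
In Python, from plant import ctrl, sensors, optics gives the robot as it stands. Calls block until the motion is done:
- ctrl.move_ptp(position, orientation): joint-space move of the TCP to a pose.
- ctrl.move_l(position, rot=None, vel=150, threshold=None): straight line of the TCP; rot=None keeps the orientation; vel is the mean speed in mm/s. With threshold (N) it stops when the force on the tool has changed by that much, and returns True; else False.
- ctrl.set_joints(angles): joint-space move.
- ctrl.gripper_to(opening, force=None): finger opening in mm; force is the grip in N (None keeps the last); returns when the fingers have stopped.
- ctrl.hold(seconds).
- ctrl.solve_ik(position, orientation): joint angles nearest the present ones, or None.
- sensors.read_state(): the state.
- optics.grab_frame(name): name is "scene" or "top"; returns (picture, depth): 384x512x3 uint8, red, green, blue; 384x512 float32, mm along the optical axis (not along the pixel's ray), 0 where there is no reading.
- optics.camera_params(name): a dict with "mtx" (3x3 intrinsics, pixels), "R" (3x3) and "t" (3): a world point X has camera coordinates R X + t. Camera axes: x right, y down, z forward; pixel columns grow to the right and rows downward; lengths in mm; the calibration is good to about 2 mm. A picture is of the moment at which its call begins. camera_params takes no time and is no camera call.
A pose or a line that the arm cannot do raises ctrl.MotionError and nothing moves.
- ctrl.finish_job(): hands the job in; it is judged then, once.
The state is a dict: "t": time; "q": joint angles; "qvel": joint speeds; "tau": joint torques, N m; "eef_pos": TCP position; "eef_rot": TCP orientation; "force": force on the tool from outside, world axes, zero at the start; "wrist_torque": the same for the moment, N m; "grip_width": finger opening in mm; "grasp_force": force on a finger pad.
Only numpy, scipy, OpenCV 4.12 (cv2) and the standard library are available. Lean on these libraries where they do the work, as an engineer would, in place of code of your own. Each camera call takes 0.05 s, during which the arm holds its last target. There are 200 camera calls.

## Working session

There is one attempt and no reset: what is moved stays moved. The work goes in short steps, each a Python script; the robot and the scene stay as the last script left them, time stands still between calls to the robot, and variables do not carry over. Pictures are saved under pics/ and viewed, at most 10 in all, crops included, and the job is handed in when it is done.

```bash
ls; mkdir -p pics
python3 - <<'E'
from plant import ctrl,sensors,optics
import cv2,numpy as np
for n in("top","scene"):
    p,d=optics.grab_frame(n); cv2.imwrite(f"pics/{n}0.png",p[:,:,::-1]); np.savez(f"{n}0.npz",p=p,d=d)
    c=optics.camera_params(n); print(n,c["mtx"].round(1).tolist(),c["R"].round(3).tolist(),c["t"].round(1))
s=sensors.read_state();print(s["t"],s["force"],ctrl.tcp_to_tips,s["eef_rot"].round(2).tolist())
E
```

```text
pics
top [[371.0, 0.0, 258.5], [0.0, 371.0, 190.4], [0.0, 0.0, 1.0]] [[-0.02, -1.0, -0.011], [-0.984, 0.022, -0.178], [0.178, 0.007, -0.984]] [  16.1  593.4 1109. ]
scene [[403.4, 0.0, 251.3], [0.0, 403.4, 188.2], [0.0, 0.0, 1.0]] [[-0.392, 0.92, -0.017], [0.703, 0.288, -0.65], [-0.593, -0.267, -0.76]] [ 243.1 -346.8 1741.5]
0.1 [0.52315866 0.20802206 0.4246296 ] 25.0 [[0.96, 0.28, -0.0], [0.28, -0.96, 0.0], [0.0, -0.0, -1.0]]
```

View pics/top0.png

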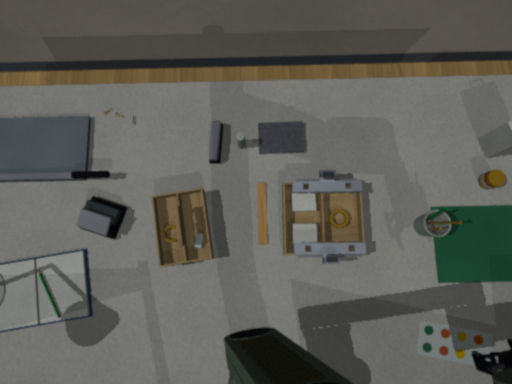

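View pics/scene0.png

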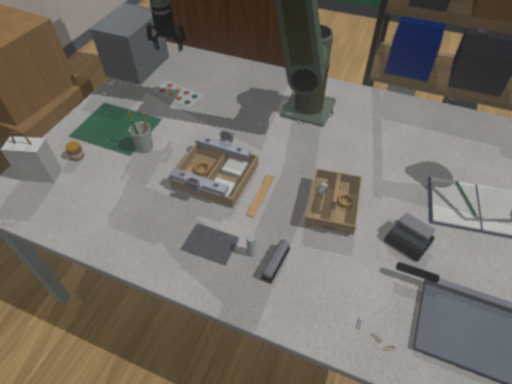

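The top view shows the upper tray around (183,228) with its handle vertical in the image. The lower tray is around (323,218), with grey rails at rows 186 and 249 and the ruler at column 263. Next I'll take an enlarged crop and run plane fits using depth.

```bash
cat > h.py <<'E'
import numpy as np,cv2
from plant import ctrl,sensors,optics
def world(n,d):
    c=optics.camera_params(n); v,u=np.mgrid[:384,:512]
    K=c["mtx"]; X=np.stack([(u-K[0,2])/K[0,0]*d,(v-K[1,2])/K[1,1]*d,d],-1)
    return (X-c["t"])@c["R"]
def onplane(n,uv,z):
    c=optics.camera_params(n); o=-c["R"].T@c["t"]
    r=np.c_[np.atleast_2d(uv),np.ones(len(np.atleast_2d(uv)))]@np.linalg.inv(c["mtx"]).T@c["R"]
    return o+r*((z-o[2])/r[:,2])[:,None]
E
python3 - <<'E'
from h import *
a=np.load("top0.npz");p,d=a["p"],a["d"];W=world("top",d);z=W[...,2]
print("desk z",np.median(z[280:300,150:200]))
def rep(name,m):
    n,l,s,c=cv2.connectedComponentsWithStats(m.astype(np.uint8))
    for i in range(1,n):
        if s[i,4]>25:
            P=W[l==i]; r=cv2.minAreaRect(P[:,:2].astype(np.float32)); print(name,s[i],P.mean(0).round(1),[np.round(q,1).tolist() for q in r[:2]],round(r[2],1))
U=np.zeros(z.shape,bool);U[180:275,145:220]=1
L=np.zeros(z.shape,bool);L[165:270,275:375]=1
rep("handle",U&(z>82)&(z<105)); rep("walls",U&(z>45)&(z<105)); 
sat=p.max(2).astype(int)-p.min(2)
rep("rails",L&(z>60)&(z<80)&(sat<40));rep("all",L&(z>45)&(z<120));rep("catch",L&(z>80)&(z<130))
im=np.hstack([cv2.resize(p[175:275,140:220],None,fx=4.5,fy=4.5,interpolation=cv2.INTER_CUBIC),cv2.resize(p[165:265,275:371],None,fx=4.5,fy=4.5,interpolation=cv2.INTER_CUBIC)])
cv2.imwrite("pics/crop0.png",np.clip(im[:,:,::-1]*1.5,0,255).astype(np.uint8))
E
```

```text
desk z 1.2814958650113337
handle [176 206   9  40  94] [480.3 237.9  98.1] [[484.4, 243.2], [116.7, 15.3]] 8.0
walls [151 188  62  79 866] [487.1 247.5  64.6] [[484.8, 243.4], [221.9, 161.2]] 8.2
rails [292 172  70  21 791] [ 601.  -205.6   70.1] [[612.8, -207.3], [214.3, 60.5]] 89.6
rails [294 242  72  17 784] [ 409.4 -205.    70.5] [[404.0, -206.1], [214.6, 45.8]] 89.8
all [ 283  170   83   94 2438] [ 503.1 -201.1   69.2] [[505.7, -193.6], [246.5, 277.8]] 89.2
catch [320 170  16   9 128] [ 632.5 -207.1   98.1] [[630.9, -207.1], [45.5, 26.0]] 87.9
catch [323 254  18  10 142] [ 377.9 -204.    98.1] [[379.6, -205.1], [45.9, 26.0]] 89.2
```

View pics/crop0.png

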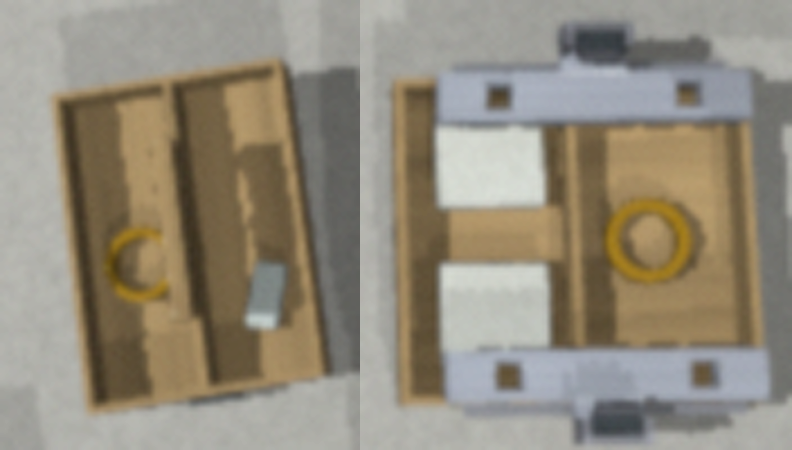

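The crop shows the upper tray yawed about +8° with its handle clear. The four sockets are visible on the rails, at crop (498,97), (688,93), (508,376) and (704,374). I'll measure them precisely now.

Run:
```python
from h import *
a=np.load("top0.npz");p,d=a["p"],a["d"];W=world("top",d);z=W[...,2]
U=np.zeros(z.shape,bool);U[180:275,145:220]=1
P=W[U&(z>95)];print("handle top",len(P),np.median(P[:,2]),cv2.minAreaRect(P[:,:2].astype(np.float32)))
f=p.astype(float); b=f[...,0]-f[...,2]
S=[]
for cx,cy in((498,97),(688,93),(508,376),(704,374)):
    u,v=275+(cx-360)/4.5,165+cy/4.5; u,v=int(u),int(v)
    w=b[v-5:v+6,u-5:u+6]; w=np.clip(w-(np.percentile(w,30)+8),0,None); yy,xx=np.mgrid[v-5:v+6,u-5:u+6]
    S.append([(w*xx).sum()/w.sum(),(w*yy).sum()/w.sum()])
S=np.array(S);X=onplane("top",S,70)[:,:2];print(S.round(2).tolist(),X.round(1).tolist(),X.mean(0))
dl=X[0]-X[1],X[2]-X[3],X[0]-X[2],X[1]-X[3]
print([np.linalg.norm(q).round(1) for q in dl],[np.degrees(np.arctan2(-q[0],q[1])).round(2) for q in dl[:2]],[np.degrees(np.arctan2(q[1],q[0])).round(2) for q in dl[2:]])
# wooden base rim outline
```

```text
handle top 234 106.0282680791382 ((426.1787414550781, 148.92002868652344), (303.5299072265625, 96.09654998779297), 57.87864685058594)
[[305.24, 186.58], [347.12, 186.0], [307.37, 248.22], [350.57, 247.73]] [[599.3, -141.2], [598.2, -270.3], [411.1, -139.6], [409.9, -268.8]] [ 504.65432668 -204.99412158]
[np.float64(129.1), np.float64(129.2), np.float64(188.2), np.float64(188.3)] [np.float64(-0.47), np.float64(-0.53)] [np.float64(-0.5), np.float64(-0.45)]
```

Socket spacing comes out at 129.2 × 188.3 mm against a nominal 130 × 190, so the measurement holds. Next is the grasp.

```bash
cat >> h.py <<'E'
def rot(deg):
    c,s=np.cos(np.radians(deg)),np.sin(np.radians(deg)); return np.array([[c,s,0],[s,-c,0],[0,0,-1.]])
def st(m=""):
    s=sensors.read_state(); print(m,round(s["t"],2),"pos",s["eef_pos"].round(1),"F",np.round(s["force"],1),"T",np.round(s["wrist_torque"],2),"w",round(s["grip_width"],1),"g",round(s["grasp_force"],1)); return s
E
python3 - <<'E'
from h import *
a=np.load("top0.npz");W=world("top",a["d"]);z=W[...,2]
m=np.zeros(z.shape,np.uint8);m[200:255,165:205]=(z>98)[200:255,165:205]
n,l,s,c=cv2.connectedComponentsWithStats(m);i=1+s[1:,4].argmax();P=W[l==i]
r=cv2.minAreaRect(P[:,:2].astype(np.float32));print(r,np.median(P[:,2]),len(P))
v=np.linalg.eigh(np.cov(P[:,:2].T))[1][:,1];yaw=np.degrees(np.arctan2(v[1],v[0]));yaw=(yaw+90)%180-90;print(yaw)
c=np.array(r[0]); assert abs(c[0]-484.5)<4 and abs(c[1]-243.3)<4 and abs(yaw-8)<2
R=rot(8.1); x,y=484.5,243.3
ctrl.gripper_to(60,90); ctrl.move_ptp([x,y,190],R); st()
ctrl.move_l([x,y,99],vel=80,threshold=8); st("down")
ctrl.gripper_to(0,90); st("grip")
p,d=optics.grab_frame("top");cv2.imwrite("pics/g.png",cv2.resize(p[150:290,120:260],None,fx=4,fy=4)[:,:,::-1])
E
```

```text
((484.77142333984375, 243.3402862548828), (117.4118423461914, 15.139594078063965), 8.105076789855957) 105.76018973223836 210
8.09107854126438
 3.49 pos [485.  242.7 190.1] F [-0.6 -0.2  0.3] T [ 0.02 -0.    0.05] w 59.7 g 0.0
down 4.78 pos [485.1 243.5  99.7] F [-0.3 -0.   0.5] T [ 0.01 -0.05 -0.01] w 60.2 g 0.0
grip 5.26 pos [484.8 243.2  99.5] F [-0.9 -0.9  3.7] T [-0.11  0.1  -0.01] w 12.7 g 88.0
```

Run:
```python
from h import *
R=rot(-0.5)
ctrl.move_l([485,243.3,140],vel=50); st("lift")
ctrl.move_l([485,243.3,235],vel=100); 
ctrl.move_l([505,-206,235],rot=R,vel=120); st("over")
ctrl.move_l([505,-206,185],vel=60); ctrl.hold(0.4); st("above")
p,d=optics.grab_frame("top");np.savez("top1.npz",p=p,d=d)
q,e=optics.grab_frame("scene");np.savez("scene1.npz",p=q,d=e)
im=np.hstack([cv2.resize(p[150:280,260:390],(390,390),interpolation=cv2.INTER_CUBIC),cv2.resize(q[110:220,150:260],(390,390),interpolation=cv2.INTER_CUBIC)])
cv2.imwrite("pics/over.png",np.clip(im[:,:,::-1]*1.4,0,255).astype(np.uint8))
```

```text
lift 6.28 pos [484.6 243.2 139.7] F [-1.9  0.1 -4.7] T [-0.01 -0.04 -0.03] w 12.4 g 87.7
over 11.28 pos [ 505.  -205.8  235. ] F [ 0.9  0.3 -4.2] T [-0.    0.01  0.01] w 12.4 g 87.7
above 12.66 pos [ 505.1 -206.   185.2] F [-0.7  0.7 -3.9] T [ 0.02 -0.    0.06] w 12.5 g 87.7
```

View pics/over.png

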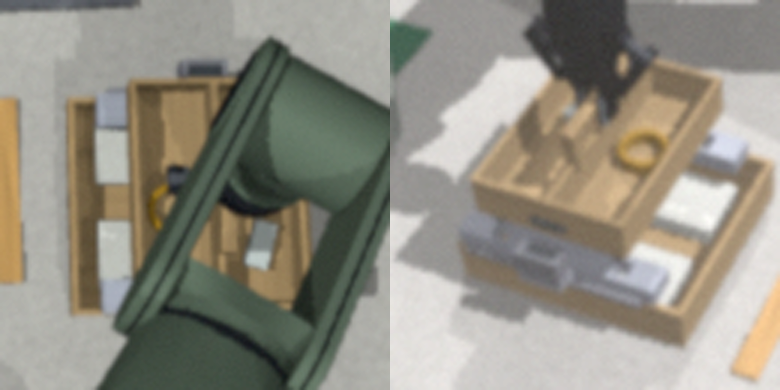

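The tray hangs level over the base, with the tape and eraser still in it. I'll lower it slowly and feel for contact.

Run:
```python
from h import *
ctrl.move_l([505,-206,174],vel=20); ctrl.hold(.2); st("pre")
print(ctrl.move_l([505,-206,160],vel=8,threshold=5)); ctrl.hold(.2);st("contact")
```

```text
pre 13.66 pos [ 505.1 -206.1  174.2] F [-1.1 -1.  -4. ] T [-0.04 -0.07 -0.02] w 12.8 g 87.7
True
contact 15.03 pos [ 504.9 -205.9  163.9] F [-0.1 -0.9  5.4] T [-0.28 -0.13  0.  ] w 12.8 g 89.1
```

Contact came at TCP z = 163.9, 5.6 mm below the height where the lugs would touch the rails. So the lugs are in the sockets and the end bars have met the catches. Now I'll press.

Run:
```python
from h import *
for i in range(3):
    z=sensors.read_state()["eef_pos"][2]
    if z<152.5: break
    print(ctrl.move_l([505,-206,151.8],vel=6,threshold=18)); ctrl.hold(.1); s=st("press")
    if s["force"][2]>22: break
```

```text
False
press 17.07 pos [ 504.6 -205.7  151.5] F [ 0.6 -0.9 -3.3] T [-0.37 -0.52  0.15] w 12.7 g 88.5
```

Run:
```python
from h import *
print(ctrl.move_l([505,-206,148.5],vel=4,threshold=15)); st("seat"); ctrl.hold(.3); s=st("held")
q,e=optics.grab_frame("scene")
cv2.imwrite("pics/seat.png",np.clip(cv2.resize(q[110:220,150:260],(550,550),interpolation=cv2.INTER_CUBIC)[:,:,::-1]*1.4,0,255).astype(np.uint8))
```

```text
True
seat 17.83 pos [ 504.6 -205.7  150.6] F [-2.1  1.7  6.2] T [-0.02  0.06  0.13] w 12.7 g 90.0
held 18.13 pos [ 504.7 -205.7  150.6] F [-2.6  1.3  5.4] T [0.03 0.   0.13] w 12.9 g 89.8
```

View pics/seat.png

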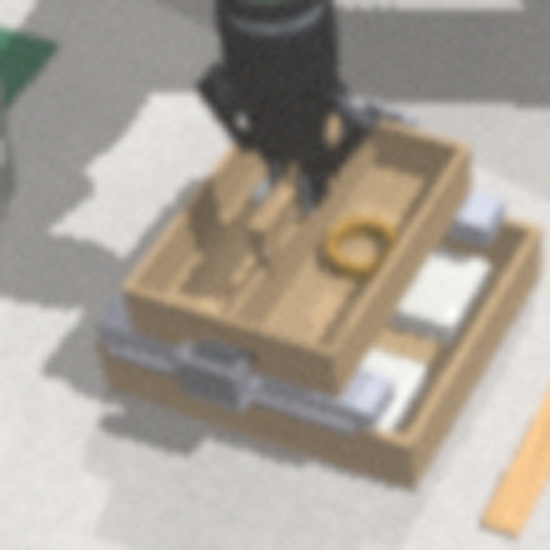

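The tray is seated on the rails, with its end bar under the catch and the contents in place. The handle is about 74 mm above the rail tops. I'll release it, retreat and check.

Run:
```python
from h import *
ctrl.gripper_to(45); st("open")
ctrl.move_l([504.7,-205.7,260],vel=70); st("up")
ctrl.set_joints([-1.438,0.207,1.542,0,1.393,-0.15]); ctrl.hold(.3); st("away")
p,d=optics.grab_frame("top");W=world("top",d);z=W[...,2]
m=np.zeros(z.shape,bool);m[170:265,285:370]=1
P=W[m&(z>147)&(z<165)];print(len(P),np.median(P[:,2]),cv2.minAreaRect(P[:,:2].astype(np.float32)))
cv2.imwrite("pics/end.png",np.clip(cv2.resize(p[110:300,140:480],None,fx=2.3,fy=2.3,interpolation=cv2.INTER_CUBIC)[:,:,::-1]*1.4,0,255).astype(np.uint8))
```

```text
open 18.59 pos [ 503.9 -205.4  148.9] F [ 0.8 -0.4 -0.3] T [ 0.01 -0.01  0.02] w 45.1 g 0.0
up 20.32 pos [ 504.4 -205.5  259.4] F [ 0.   0.5 -0.2] T [-0.02 -0.04 -0.01] w 45.1 g 0.0
away 22.4 pos [ 161.3 -551.8  255.9] F [ 0.9 -0.4 -0. ] T [-0.03  0.02  0.02] w 45.2 g 0.0
234 157.06031977021897 ((503.947509765625, -204.77085876464844), (14.740250587463379, 118.69153594970703), 89.6179428100586)
```

View pics/end.png

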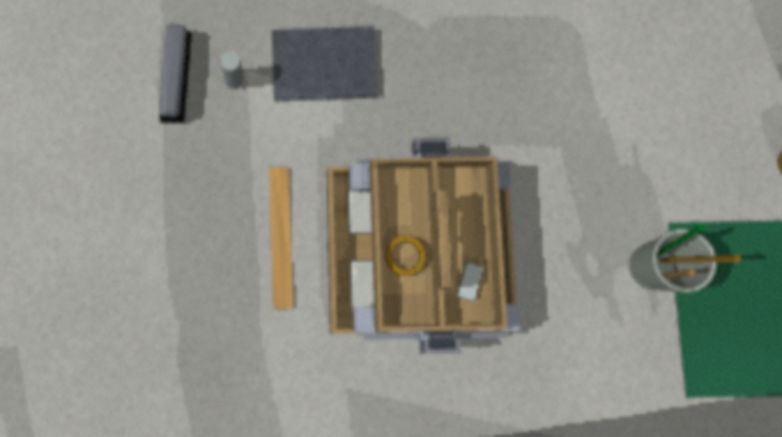

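The tray is home: the handle top is at z = 157, so its middle is about 75 mm above the rail tops. Yaw is −0.4°, the tape and eraser are inside, and the other things haven't visibly moved.

```bash
python3 -c "
from plant import ctrl
print(ctrl.finish_job())"
```

```text
the job is handed in; nothing more can be done
None
```

The stationery tray is stacked on the lower tray, snapped past both catches and fully home, with the tape and eraser still in it; I let go of it, moved the arm away and handed in the job, but no verdict came back.

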